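# Close the sample tub with its request tag inside

### The job

Get this sample ready to send: pull the request tag up out of the spring clip and put it in the tub on the sloping stand, beside the sample vial. Then lay the loose blue lid on the tub and press it down until it sits fully home and level under all four orange catches, and let go. Do not push the mouse, gel bottle or mug about.

Things in the scene. Friction and masses are not known exactly. Their poses are not given: they have to be found in the camera images.
- tub: White open round tub fixed on a grey sloping stand. Origin: centre of its underside; z = tub axis, out of the mouth, leaning 0.45 rad (26 deg) from vertical towards the robot's side; y is level; -x is its low side. Outer diameter 107, inner 100, rim 96 above the origin, inner floor 4 above it.
- tub_mouth (a point): Centre of the tub's mouth at rim height, 96 mm from the tub origin along its axis; same axes as the tub. The fully seated lid has its plate resting on the rim and its origin 18 mm below this point (78 mm from the tub origin). Lying loose on the catches the lid is 12 to 14 mm further out, leaning a little.
- vial_top (a point): Top of the yellow-capped sample vial, diameter 25, fixed in the tub at x = +33 (high side), y = 0, top 57 above the tub origin. Free room for the tag is on the low side, around x = -14 in the tub frame.
- catch_nose (a point): One of four orange spring catches round the rim, at 45, 135, 225, 315 deg from the tub's x: noses of radius 6, centres 9 above the rim, 59.5 from the axis. They give way outwards as the lid plate is pushed past, then hold it down; 10 to 18 N in all along the tub axis, not the lid's weight alone. Grey guides behind them reach radius 73, 15 above the rim.
- lid: Loose blue lid, 90 g, plug down on the table. Origin: centre of the plug's underside, z up. Plug 18 high, diameter 96.4 narrowing to 88 at the bottom, goes inside the tub. Plate: diameter 113, z 18 to 22. White bar handle 44 long (lid x), 16 thick (y), z 22 to 46. Any turn about its own axis fits.
- tag: Loose request tag, 30 g, upright in the spring clip. Origin: centre of its bottom edge, z up. White blade 36 wide (x), 4 thick (y), 40 high; on top of it a green grip block 40 wide (x), 12 thick (y), 22 high (z 40 to 62).
- tag_mid (a point): Middle of the tag, 31 mm above its bottom edge.
- clip: Spring clip fixed on the table: dark base 70 (x) by 80 (y) by 10 high with two steel jaws 46 wide (x) up to 32 above the table, the one on the -y side sprung. Origin: centre of its underside. The tag's blade stands on the base between the jaws, held with about 3 N; it pulls straight up, a few newtons of friction, and is clear once it is 25 mm up.
- mouse: Black computer mouse, 100 x 60 x 30, bystander. Origin: centre of its underside.
- gel: Clear hand gel bottle with blue cap, diameter 60, 150 high, bystander. Origin: centre of its underside.
- mug: White mug, diameter 80, 95 high, bystander. Origin: centre of its underside.
Mind the look-alikes: they are no part of the job. Leave any pink or turquoise look-alike of the lid alone. What is shaped like the clip but purple is not meant.

How it is judged:
By the outcome, as a careful person would: the job done as asked, in the order asked, and still so for the second after the job is handed in, with the robot touching nothing.
It also fails if it takes over 61 s, if anything falls off the work surface, if the arm or the gripper's body presses on something with over 40 N, if the wrist force passes 120 N, or if a joint passes its speed limit or range.

### The arm

A 6-joint arm with a two-finger parallel gripper is mounted at the origin on the work surface. World frame = base frame: x ahead of the robot, y to its left, z up, the work surface at z = 0. Lengths are in m, angles in rad, forces in N, time in s.
With the tool pointing down it reaches from about 0.35 to 0.775 m from the base axis. Payload 7.3 kg.
Tool frame: the origin (TCP) lies on the centre line of the jaws, within the pads' length; the fingertips stand robot.nose_length ahead of it and the grasp point (between the pads) is the TCP (robot.nose_length is the distance from the TCP to the fingertips, in m); z points along the fingers, y is the direction in which the jaws open and shut (so a half turn about z gives the same grasp; the last joint's range is limited). The gripper opens to 92 mm and grips with 3 to 60 N. Pads are 19 mm wide; open, the fingers measure 130 mm over their backs; the gripper's body (75 mm by 190 mm) begins 47 mm behind the grasp point.
Start: joints at [-1.354, 0.342, 1.524, -0, 1.275, -0.146], TCP at [0.186, -0.491, 0.224] pointing down, gripper open.
Joint ranges: [-2.53, 2.53], [-0.77, 2.02], [0.04, 2.7], [-1, 4.14], [0.28, 2.66], [-3.11, 3.11]. Speed limits (rad/s): [2.57, 2.57, 3.14, 3.14, 3.14, 3.14].

### API

Orientations are given as [roll, pitch, yaw] about the fixed x, y, z axes, in that order (R = Rz(yaw) Ry(pitch) Rx(roll)).
In Python, from cell import robot, read_camera gives the robot as it stands.
- The arm moves only by the shell command python3 -m crank 'ROWS' [FORCE]. ROWS is JSON, a list of rows, each a list of 7 numbers: the shift along the tool's x, y, z in cm, then the turn, a rotation vector about the tool's x, y, z in degrees, then the opening, from 0 (shut) to 1 (fully open). In form: [[tx, ty, tz, wx, wy, wz, jaw], ...]. A call has 1 to 5 rows; each row is the pose to reach, as a shift and turn from the pose commanded when the call began, along the tool's axes at that moment; what a row does not reach only later rows make up. A row lasts 1/8 s, in which the tool goes at most 62.5 mm and 10.7 degrees, less where a joint would pass 70% of its speed; a pose out of reach is approached as far as the arm can. A call with a gripper value outside its range is refused whole. The fingers move at their own pace and stop on an object; FORCE is the grip in N (left out, the last holds). Time passes only in rows, so rows that repeat a pose let the fingers close. It gives the time, the measured TCP pose, the force and the opening at its end, in the units of the state.
- robot.observe(): the state, without advancing time (a new reading comes with each control period).
- read_camera(name): name is "scene" or "top" or "wrist"; returns a dict with "frame" (480x640x3 uint8, red, green, blue), "intrinsics" (3x3 intrinsics, pixels), "distortion" ([k1, k2, p1, p2, k3] as OpenCV has them; the pictures are not rectified), "R" (3x3) and "t" (3): a world point X has camera coordinates R X + t. Camera axes: x right, y down, z forward; pixel columns grow to the right and rows downward; lengths in m; the calibration is good to about 2 mm. A picture is of the moment at which its call begins. There is no depth.
- robot.hand_in(): hands the job in, once; it reports no verdict.
The state is a dict: "time": time; "qpos": joint angles; "qvel": joint speeds; "joint_efforts": joint torques, N m; "tool_pos": TCP position; "tool_rot": TCP orientation; "contact_force": force on the tool from outside, world axes, zero at the start; "torque": the same for the moment, N m; "opening": finger opening in m.
Only numpy, scipy, OpenCV 4.12 (cv2) and the standard library are available. Lean on these libraries where they do the work, as an engineer would, in place of code of your own. Each camera call takes 0.05 s, during which the arm holds its last target.

## Working session

There is one attempt and no reset: what is moved stays moved. The work goes in short steps, Python scripts to look and compute and a shell command to move; the robot and the scene stay as the last step left them, time stands still between calls to the robot, and variables do not carry over. Pictures are saved under pics/ and viewed, and the job is handed in when it is done.

```bash
ls; mkdir -p pics
python3 - <<'E'
from cell import robot, read_camera
import cv2
print(robot.observe(), robot.nose_length)
for n in ["scene","top","wrist"]:
    c=read_camera(n); cv2.imwrite(f"pics/{n}0.png",c["frame"][:,:,::-1]); print(n,c["intrinsics"].tolist(),c["distortion"],c["R"].tolist(),c["t"])
E
```

```text
pics
{'time': 0.0, 'qpos': array([-1.35402532e+00,  3.42744121e-01,  1.52499663e+00,  1.26397233e-05,
        1.27540581e+00, -1.45992327e-01]), 'qvel': array([-0.00180829, -0.00147714, -0.00141221,  0.00123694, -0.00016687,
       -0.00173242]), 'joint_efforts': array([ 1.84697296e-04, -4.31239700e+01, -2.44219244e+01,  7.15863146e-02,
        5.58734138e-02, -1.38869527e-04]), 'tool_pos': array([ 0.18624138, -0.49042314,  0.22304098]), 'tool_rot': array([-3.14005704e+00, -2.38010770e-04,  3.62759462e-01]), 'contact_force': array([ 0.58930373,  1.22294662, -0.29369118]), 'torque': array([-0.02385474,  0.05153977, -0.00651704]), 'opening': 0.09175301434916729} 0.019
scene [[474.86061365219285, 0.0, 315.0275185125934], [0.0, 474.86061365219285, 242.11159255171853], [0.0, 0.0, 1.0]] [-0.10982929  0.          0.          0.          0.        ] [[-0.7928150986164729, 0.6093134174399092, -0.01346769220955637], [0.4988125765678517, 0.6360218222305575, -0.5887803114101746], [-0.3501859975263052, -0.4735117749055668, -0.8081808994045123]] [ 0.42256262 -0.21535995  1.14485014]
top [[555.6743144475744, 0.0, 326.1844756868258], [0.0, 555.6743144475744, 240.23773696517256], [0.0, 0.0, 1.0]] [-0.0400277  0.         0.         0.         0.       ] [[-0.004810569216062151, -0.9999742232884367, 0.005330214114422906], [-0.9976491886816041, 0.0044348712168703515, -0.06838441518523772], [0.06835901364673622, -0.005646651749301795, -0.9976448068211791]] [0.03121253 0.56016155 1.26125259]
wrist [[364.34929085129323, 0.0, 318.4129855371699], [0.0, 364.34929085129323, 245.15603618735088], [0.0, 0.0, 1.0]] [-0.04929224  0.          0.          0.          0.        ] [[0.35406560976640833, -0.9352199806048671, -0.0010638882340703575], [-0.8892445018442645, -0.3370115753867651, 0.3093014936838778], [-0.2896234795738919, -0.10856696520011916, -0.9509634347054301]] [-0.52460142 -0.03892637  0.39097809]
```

View pics/scene0.png

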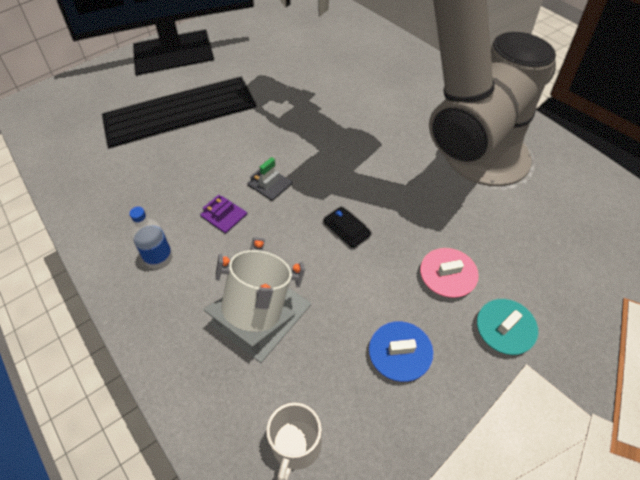

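View pics/top0.png

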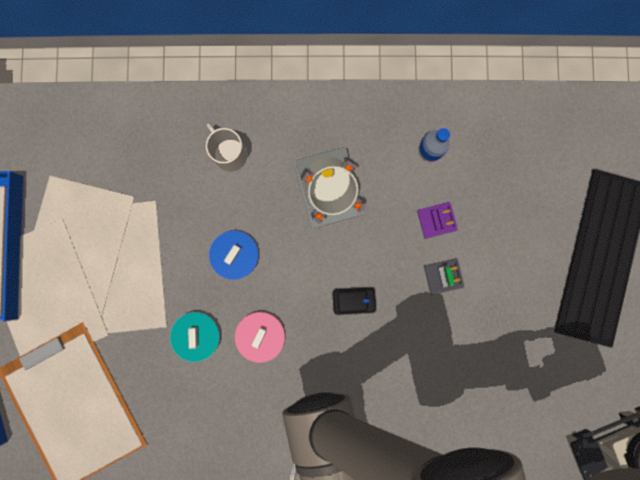

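View pics/wrist0.png

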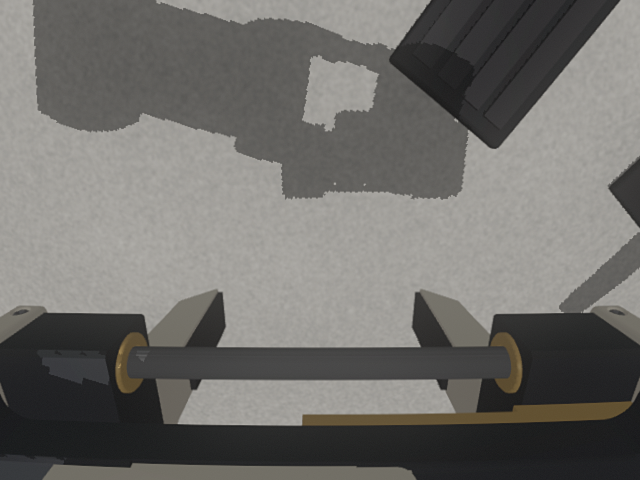

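The scene picture shows the tag in its dark clip (267,172), tub (258,285), blue lid (401,351) and mug (294,435). In the top picture they're at tag (450,274), tub (333,188) and lid (233,254); the purple clip and the pink and turquoise lids are decoys. I'll enlarge the crops.

Run:
```python
import cv2,numpy as np
t=cv2.imread("pics/top0.png"); s=cv2.imread("pics/scene0.png")
def crop(im,cx,cy,w,h,k): 
    return cv2.resize(im[cy-h//2:cy+h//2,cx-w//2:cx+w//2],None,fx=k,fy=k,interpolation=cv2.INTER_CUBIC)
a=np.hstack([crop(t,333,188,80,80,5),crop(t,443,276,80,80,5)]);b=np.hstack([crop(s,258,280,80,60,5)[:,:400],crop(s,268,175,80,60,5)])
a=a[50:350]
cv2.imwrite("pics/crop1.png",np.vstack([a,b]))
```

```text
(no output)
```

View pics/crop1.png

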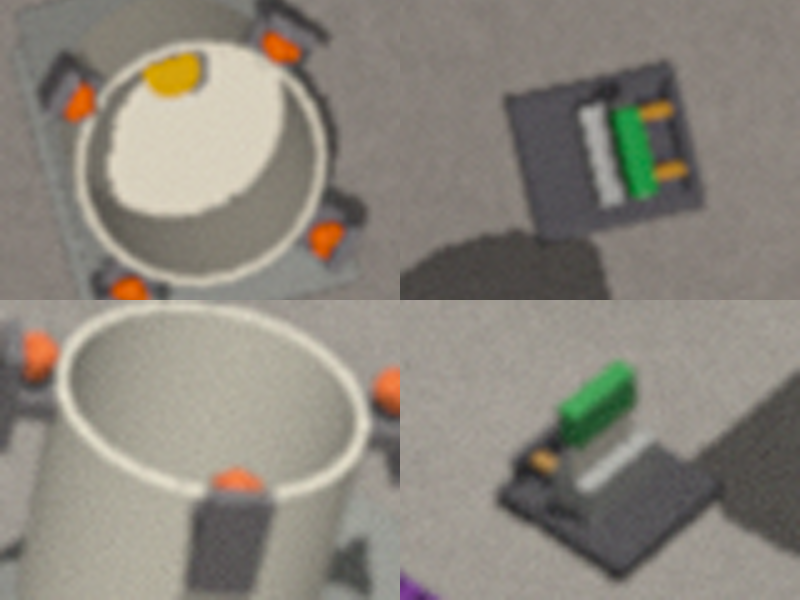

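```bash
cat > h.py <<'E'
import numpy as np,cv2
from scipy.optimize import least_squares
from scipy.spatial.transform import Rotation as Ro
def proj(c,X):
    X=np.atleast_2d(np.array(X,float)); r,_=cv2.Rodrigues(np.array(c["R"]))
    return cv2.projectPoints(X,r,np.array(c["t"],float),np.array(c["intrinsics"]),np.array(c["distortion"],float))[0][:,0]
def ray(c,uv):
    p=cv2.undistortPoints(np.array([[uv]],float),np.array(c["intrinsics"]),np.array(c["distortion"],float))[0,0]
    R=np.array(c["R"]); d=R.T@np.array([p[0],p[1],1]); o=-R.T@np.array(c["t"]); return o,d/np.linalg.norm(d)
def onplane(c,uv,z):
    o,d=ray(c,uv); return o+d*(z-o[2])/d[2]
def blobs(c,lo,hi,amin=8):
    hsv=cv2.cvtColor(c["frame"],cv2.COLOR_RGB2HSV); m=cv2.inRange(hsv,np.array(lo),np.array(hi))
    n,l,s,ct=cv2.connectedComponentsWithStats(m)
    return [(s[i,4],ct[i],(l==i).astype(np.uint8)) for i in range(1,n) if s[i,4]>=amin]
def boxpts(x0,x1,y0,y1,z0,z1): return np.array([[x,y,z] for x in(x0,x1) for y in(y0,y1) for z in(z0,z1)])
def hullmom(uv):
    h=cv2.convexHull(uv.astype(np.float32)); M=cv2.moments(h)
    return np.array([M['m10']/M['m00'],M['m01']/M['m00'],M['mu20']/M['m00'],M['mu11']/M['m00'],M['mu02']/M['m00']])
def maskmom(m):
    M=cv2.moments(m,True); return np.array([M['m10']/M['m00'],M['m01']/M['m00'],M['mu20']/M['m00'],M['mu11']/M['m00'],M['mu02']/M['m00']])
def tubR(yaw): return (Ro.from_euler('z',yaw)*Ro.from_euler('y',-0.45)).as_matrix()
E
python3 - <<'E'
from h import *
from cell import read_camera,robot
import pickle
S=read_camera("scene");T=read_camera("top"); pickle.dump((S,T),open("cams0.pkl","wb"))
for n,c in (("S",S),("T",T)):
    for nm,lo,hi in (("orange",(4,170,180),(14,255,255)),("green",(55,100,60),(75,255,255)),("blue",(105,150,80),(125,255,255)),("yellow",(20,150,120),(30,255,255)),("pink",(160,80,120),(179,255,255))):
        print(n,nm,[(int(a),np.round(ct,1).tolist()) for a,ct,_ in blobs(c,lo,hi)])
E
```

```text
S orange [(32, [258.3, 242.8]), (23, [225.7, 260.2]), (25, [296.4, 267.1]), (8, [265.0, 285.6])]
S green [(131, [266.7, 165.6])]
S blue [(154, [137.1, 213.6]), (29, [338.8, 212.7]), (383, [156.0, 253.0]), (2468, [400.2, 352.1]), (2822, [15.5, 439.0])]
S yellow []
S pink [(1923, [448.4, 273.4])]
T orange [(26, [348.5, 167.2]), (24, [308.7, 178.4]), (25, [357.6, 205.2]), (24, [318.6, 216.1]), (10, [111.7, 382.2]), (10, [116.3, 391.2])]
T green [(112, [449.2, 275.8])]
T blue [(21650, [317.2, 16.5]), (130, [442.8, 134.6]), (113, [427.2, 153.9]), (596, [5.5, 235.4]), (1622, [233.6, 254.6]), (25, [366.1, 300.4])]
T yellow [(67, [327.3, 172.6])]
T pink [(1819, [259.6, 336.6])]
```

```bash
cat > est.py <<'E'
from h import *
import pickle
S,T=pickle.load(open("cams0.pkl","rb"))
orS=np.array([b[1] for b in blobs(S,(4,170,180),(14,255,255))]);orT=np.array([b[1] for b in blobs(T,(4,170,180),(14,255,255))][:4])
noses=np.array([[.0595*np.cos(a),.0595*np.sin(a),.105] for a in np.radians([45,135,225,315])])
from scipy.optimize import linear_sum_assignment
def match(uv,ob):
    D=np.linalg.norm(uv[:,None]-ob[None],axis=2); i,j=linear_sum_assignment(D); return ob[j]
def res(p,full=False):
    X=noses@tubR(p[3]).T+p[:3]
    r=[]
    for c,ob in ((S,orS),(T,orT)):
        uv=proj(c,X); r.append(uv-match(uv,ob))
    v=tubR(p[3])@np.array([.033,0,.057])+p[:3]; 
    r=np.vstack(r)
    return r if full else r.ravel()
best=None
g=onplane(T,(333,188),.1)
for y in np.radians([-30,-15,0,15,30]):
    f=least_squares(res,[g[0],g[1],.04,y],loss='soft_l1')
    if best is None or f.cost<best.cost: best=f
p=best.x
print("tub",p.round(4),best.cost); print(res(p,True).round(1).tolist())
print("vial proj T",proj(T,tubR(p[3])@np.array([.033,0,.057])+p[:3]))
# lid
def fitbox(pts,masks,x0):
    def r(q):
        R=Ro.from_euler('z',q[3]).as_matrix(); out=[]
        for c,m in masks:
            d=hullmom(proj(c,pts@R.T+q[:3]))-m; out+=[d[0]*3,d[1]*3,d[2]/6,d[3]/6,d[4]/6]
        return np.array(out)
    f=least_squares(r,x0); return f.x,r(f.x)
gS=maskmom(blobs(S,(50,80,40),(80,255,255))[0][2]);gT=maskmom(blobs(T,(50,80,40),(80,255,255))[0][2])
g=onplane(T,gT[:2],.06)
for y0 in (-.3,.3,1.3,-1.3):
    q,r=fitbox(boxpts(-.02,.02,-.006,.006,.040,.062),[(S,gS),(T,gT)],[g[0],g[1],.01,y0]); print("tag",q.round(4),r.round(1),(r**2).sum())
a=np.linspace(0,2*np.pi,60)
pts=np.vstack([np.c_[.0565*np.cos(a),.0565*np.sin(a),0*a+z] for z in (.018,.022)])
def big(c,y): 
    b=[b for b in blobs(c,(105,120,60),(125,255,255)) if np.linalg.norm(b[1]-y)<12][0][2]
    cs,_=cv2.findContours(b,cv2.RETR_EXTERNAL,cv2.CHAIN_APPROX_NONE); m=np.zeros_like(b); cv2.drawContours(m,[cv2.convexHull(cs[0])],-1,1,-1); return m
mS=big(S,(400,352));mT=big(T,(233,254))
g=onplane(T,(233,254),.02)
def r(q):
    o=[]
    for c,m in ((S,maskmom(mS)),(T,maskmom(mT))):
        d=hullmom(proj(c,pts+q)); o+=[d[0]-m[0],d[1]-m[1]]
    return np.array(o)
f=least_squares(r,[g[0],g[1],0]);print("lid",f.x.round(4),r(f.x).round(2))
# handle
for n,c,m in (("S",S,mS),("T",T,mT)):
    hsv=cv2.cvtColor(c["frame"],cv2.COLOR_RGB2HSV); w=cv2.inRange(hsv,np.array((0,0,150)),np.array((179,90,255)))&(cv2.erode(m,np.ones((5,5)))*255)
    M=maskmom((w>0).astype(np.uint8)); print(n,M.round(1),(w>0).sum())
    if n=="T":
        an=.5*np.arctan2(2*M[3],M[2]-M[4]); u=np.array([np.cos(an),np.sin(an)])*10
        d=onplane(T,M[:2]+u,.046)-onplane(T,M[:2]-u,.046); print("handle yaw",np.arctan2(d[1],d[0]),"centre",onplane(T,M[:2],.044))
        hT=M
    else: hS=M
for y0 in (-.5,.5,1):
    q,rr=fitbox(boxpts(-.022,.022,-.008,.008,.022,.046),[(S,hS),(T,hT)],[f.x[0],f.x[1],0,y0]); print("handlefit",q.round(4),(rr**2).sum())
for nm,uvz in (("mouse",(355,300,.03)),("gelcap",(443,134,.15)),("mug",(224,147,.095))): print(nm,onplane(T,uvz[:2],uvz[2]))
E
python3 est.py
```

```text
tub [0.6976 0.0257 0.0477 0.2708] 1.3507062896913495
[[0.1, 0.6], [-0.5, -0.6], [0.5, 0.1], [0.6, -0.3], [0.4, -0.0], [0.5, -0.6], [-0.4, -0.5], [-0.2, 0.2]]
vial proj T [[326.84260139 171.44141006]]
tag [ 0.4769 -0.2453  0.0096 -0.3001] [ 0.9 -0.1  2.1  0.7 -0.6  0.4 -0.5  0.3 -2.   0. ] 10.373328224010175
tag [ 0.4772 -0.2451  0.0101  0.3   ] [ 0.5 -0.1  0.4 -0.2  0.9  0.3 -0.6  0.4  0.3  0. ] 1.9724034193631244
tag [ 0.4769 -0.2455  0.0099  1.3   ] [ 0.9 -0.4 -1.2  3.   2.   0.9 -0.4  4.4  0.3 -3.5] 48.30731239697714
tag [ 0.4768 -0.2452  0.0101 -1.3002] [ 1.3 -0.5  1.3  3.3  0.   0.4 -0.1  4.3 -2.2 -3.5] 49.96665992414135
lid [ 5.286e-01  2.422e-01 -2.000e-04] [ 0.1  -0.01  0.07 -0.09]
S [402.8 344.5  56.5  -4.3   8.6] 263
T [231.3 254.4  12.6 -12.7  25.7] 153
handle yaw -0.545327031045143 centre [0.52762819 0.24303834 0.044     ]
handlefit [ 0.5279  0.2425  0.0105 -0.5   ] 4.219252948666065
handlefit [5.273e-01 2.418e-01 5.000e-04 5.000e-01] 200.50699611090232
handlefit [0.5244 0.2421 0.0018 1.    ] 216.00150011831167
mouse [ 0.42330598 -0.03606589  0.03      ]
gelcap [ 0.77436677 -0.21759013  0.15      ]
mug [0.76130313 0.252437   0.095     ]
```

```bash
sed -i 's/least_squares(r,x0)/least_squares(r,x0,diff_step=2e-3,x_scale=[.01,.01,.01,.1])/; s/least_squares(r,\[g\[0\],g\[1\],0\])/least_squares(r,[g[0],g[1],0.001],diff_step=2e-3)/' est.py; python3 est.py | grep -E "tag|lid|handle"
```

```text
tag [ 0.4771 -0.2452  0.0098  0.2295] [ 0.6  0.   0.7 -0.2  0.7  0.3 -0.5  0.2  0.1  0.1] 1.701016789839891
tag [ 0.4771 -0.2452  0.0098  0.2292] [ 0.6  0.   0.7 -0.2  0.7  0.3 -0.5  0.2  0.1  0.1] 1.70100706368036
tag [ 0.4771 -0.2452  0.0098  0.2296] [ 0.6  0.   0.7 -0.2  0.7  0.3 -0.5  0.2  0.1  0.1] 1.7009840691549496
tag [ 0.4771 -0.2452  0.0098  0.23  ] [ 0.6  0.   0.7 -0.2  0.7  0.3 -0.5  0.2  0.1  0.1] 1.7009894895811049
lid [ 5.285e-01  2.422e-01 -3.000e-04] [ 0.09  0.01  0.09 -0.08]
handle yaw -0.545327031045143 centre [0.52762819 0.24303834 0.044     ]
handlefit [ 0.528   0.2425  0.0099 -0.5781] 3.2009809911799354
handlefit [ 0.528   0.2425  0.0099 -0.5777] 3.201005782209925
handlefit [0.528  0.2425 0.0099 2.5634] 3.200988680871223
```

The tag and lid fits agree across both cameras. Next, a helper that turns world targets into tool-axis shifts.

```bash
cat > go.py <<'E'
import numpy as np
from scipy.spatial.transform import Rotation as Ro
from cell import robot
def cur(): 
    o=robot.observe(); return np.array(o["tool_pos"]),Ro.from_euler('xyz',o["tool_rot"])
def down(yaw): return Ro.from_euler('xyz',[np.pi,0,yaw])
def step(p,R,base=None):
    p0,R0=base or cur()
    return np.r_[R0.inv().apply(np.array(p)-p0)*100, np.degrees((R0.inv()*R).as_rotvec())]
def show(n,p,R,base=None): print(n,step(p,R,base).round(2).tolist())
TP=np.array([.6976,.0257,.0477]);TY=.2708
TR=Ro.from_euler('z',TY)*Ro.from_euler('y',-.45)
def tubtool(x,y,z,extra=0): # tool pointing down tub axis, tool x = tub x turned by extra
    return TP+TR.apply([x,y,z]), TR*Ro.from_euler('z',extra)*Ro.from_euler('x',np.pi)
E
python3 - <<'E'
from go import *
show("hover",[.477,-.245,.16],down(.23))
show("grasp",[.477,-.245,.065],down(.23))
E
```

```text
hover [35.89, -12.64, 6.35, -0.04, -0.0, 7.61]
grasp [35.89, -12.63, 15.85, -0.04, -0.0, 7.61]
```

```bash
python3 -m crank '[[5,-1.8,0,0,0,7.6,0.6],[11,-3.9,2,0,0,7.6,0.6],[17,-6,3,0,0,7.6,0.6],[22,-7.8,4,0,0,7.6,0.6],[28,-9.9,5,0,0,7.6,0.6]]' 30; python3 -c "
from go import *
show('hover',[.477,-.245,.14],down(.23))"
```

```text
time: 0.88
tool_pos: [0.4128, -0.2988, 0.1737]
tool_rot: [3.141, -0.0, 0.23]
contact_force: [0.3, -0.8, 0.7]
opening: 0.0553
hover [7.48, -3.78, 3.37, 0.02, -0.0, -0.02]
```

```bash
python3 -m crank '[[4,-2,1.7,0,0,0,0.6],[7.5,-3.8,3.4,0,0,0,0.6],[7.5,-3.8,3.4,0,0,0,0.6]]'
python3 - <<'E'
from go import *; from h import *
from cell import read_camera
W=read_camera("wrist"); cv2.imwrite("pics/w1.png",W["frame"][:,:,::-1])
print(robot.observe()["tool_pos"],robot.observe()["tool_rot"])
b=blobs(W,(50,80,40),(80,255,255),50)
print([(x[0],x[1].round(1)) for x in b])
Rz=Ro.from_euler('z',.23).as_matrix()
print(hullmom(proj(W,boxpts(-.02,.02,-.006,.006,.040,.062)@Rz.T+[.477,-.245,.0098])).round(1), maskmom(max(b,key=lambda x:x[0])[2]).round(1))
E
```

```text
time: 1.25
tool_pos: [0.4767, -0.2437, 0.1385]
tool_rot: [-3.139, 0.002, 0.234]
contact_force: [0.5, -0.1, 0.9]
opening: 0.0549
[ 0.4760763  -0.24505319  0.13929179] [-3.14055653e+00  1.30697350e-03  2.32622124e-01]
[(np.int32(1066), array([319.3, 253.2]))]
[320.2 253.7  27.2  -1.4 350.2] [319.3 253.2  24.9  -5.6 309.9]
```

View pics/w1.png

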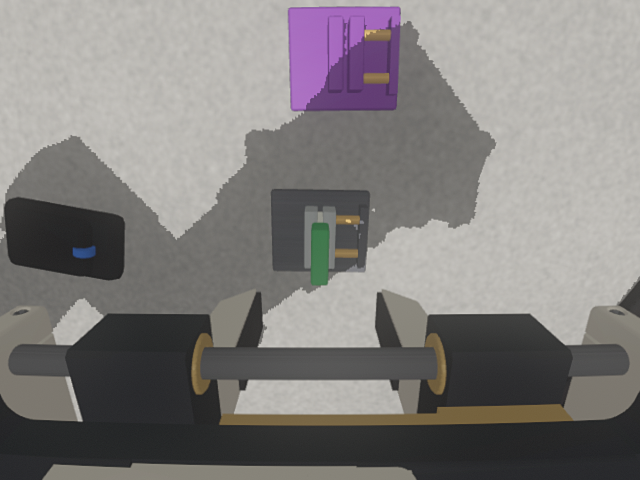

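The wrist view puts the green grip at (319,253), between the jaws and within 1 px of the prediction. I'll descend, grip and lift.

```bash
python3 -m crank '[[0,0,4,0,0,0,0.6],[0,0,7.4,0,0,0,0.6],[0,0,7.4,0,0,0,0.6],[0,0,7.4,0,0,0,0],[0,0,7.4,0,0,0,0]]' 30;python3 -m crank '[[0,0,0,0,0,0,0],[0,0,0,0,0,0,0],[0,0,-1,0,0,0,0],[0,0,-2,0,0,0,0],[0,0,-4,0,0,0,0]]'
```

```text
time: 1.92
tool_pos: [0.4767, -0.247, 0.0678]
tool_rot: [3.139, -0.002, 0.23]
contact_force: [-0.5, 0.1, -0.1]
opening: 0.0398
time: 2.55
tool_pos: [0.4757, -0.2458, 0.1066]
tool_rot: [-3.141, 0.001, 0.23]
contact_force: [0.4, 0.7, 0.3]
opening: 0.0004
```

```bash
cat > look.py <<'E'
import sys
from h import *; from cell import read_camera,robot
for n in sys.argv[2:]:
    c=read_camera(n); cv2.imwrite(f"pics/{n}_{sys.argv[1]}.png",c["frame"][:,:,::-1])
o=robot.observe(); print(o["time"],o["tool_pos"],o["tool_rot"],o["opening"],o["contact_force"])
E
python3 look.py 2 wrist scene
```

```text
2.65 [ 0.47727588 -0.2468539   0.1085192 ] [ 3.13782995 -0.00324599  0.23028316] 0.0004359917378240315 [ 0.82396965 -0.04245251  0.35732386]
```

View pics/wrist_2.png

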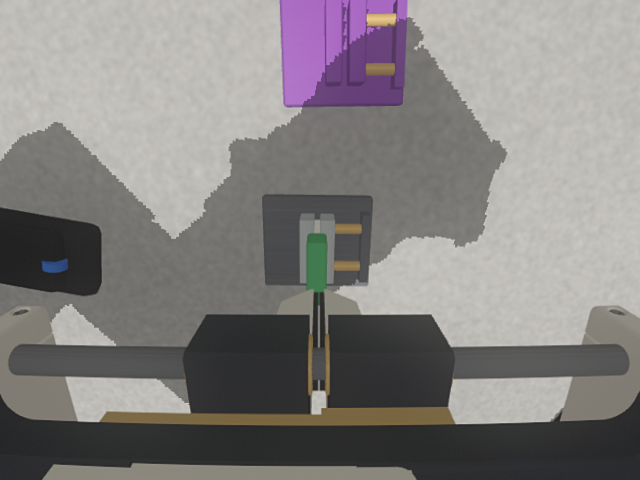

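View pics/scene_2.png

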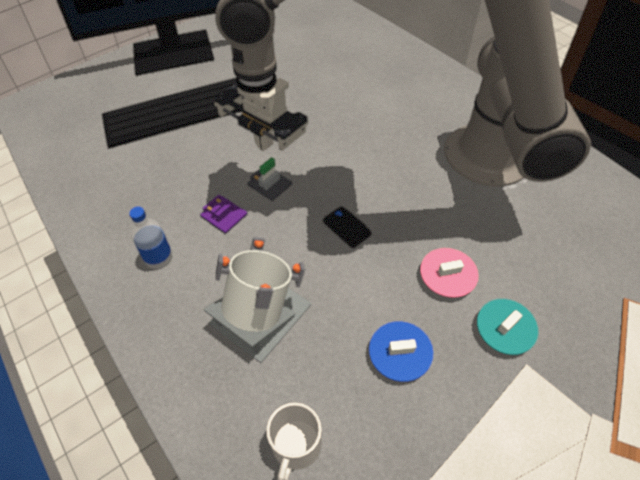

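The tag still stands in the clip at (267,166) in the scene view: the fingers are slow, and I lifted before they had closed. Nothing was disturbed, so I'll repeat with longer waits.

```bash
python3 -m crank '[[0,0,0,0,0,0,0.5],[0,0,0,0,0,0,0.5],[0,0,0,0,0,0,0.5],[0,0,0,0,0,0,0.5],[0,0,0,0,0,0,0.5]]' 30;python3 -m crank '[[0,0,2,0,0,0,0.5],[0,0,4.2,0,0,0,0.5],[0,0,4.2,0,0,0,0.5],[0,0,4.2,0,0,0,0],[0,0,4.2,0,0,0,0]]'; python3 -m crank '[[0,0,0,0,0,0,0],[0,0,0,0,0,0,0],[0,0,0,0,0,0,0],[0,0,0,0,0,0,0],[0,0,0,0,0,0,0]]'
```

```text
time: 3.28
tool_pos: [0.4759, -0.246, 0.1059]
tool_rot: [-3.141, 0.0, 0.23]
contact_force: [0.7, -0.5, 0.6]
opening: 0.0446
time: 3.9
tool_pos: [0.4765, -0.2463, 0.0649]
tool_rot: [3.14, -0.001, 0.23]
contact_force: [-0.4, 0.8, 0.5]
opening: 0.0305
time: 4.53
tool_pos: [0.4761, -0.246, 0.0643]
tool_rot: [3.141, -0.0, 0.23]
contact_force: [-0.5, 0.7, 5.8]
opening: 0.0113
```

```bash
python3 -m crank '[[0,0,-1,0,0,0,0],[0,0,-3,0,0,0,0],[0,0,-6,0,0,0,0],[0,0,-11,0,0,0,0],[0,0,-15,0,0,0,0]]'
python3 - <<'E'
from go import *
from h import proj
print(TP+TR.apply([0,0,.096]))
show("pre",*tubtool(-.014,0,.20))
show("in",*tubtool(-.014,0,.074))
print(tubtool(-.014,0,.2)[0])
E
```

```text
time: 5.15
tool_pos: [0.476, -0.2463, 0.2163]
tool_rot: [3.14, -0.001, 0.23]
contact_force: [0.5, -0.2, 0.1]
opening: 0.0112
[0.65736504 0.01452999 0.13414292]
pre [17.83, -21.02, -0.56, 0.6, 25.74, -2.27]
in [23.29, -21.26, 10.79, 0.6, 25.74, -2.27]
[ 0.60163031 -0.00094307  0.2216999 ]
```

```bash
python3 -m crank '[[3,-5,-4,0,6,0,0],[7,-10,-4,0,14,-1,0],[12,-15,-4,0.6,22,-2,0],[16,-19,-4,0.6,25.7,-2.3,0],[17.8,-21,-3,0.6,25.7,-2.3,0]]'; python3 -m crank '[[0,0,0,0,0,0,0]]'
python3 - <<'E'
from go import *
show("pre",*tubtool(-.014,0,.20))
show("in",*tubtool(-.014,0,.074))
E
python3 look.py 3 wrist scene
```

```text
time: 5.78
tool_pos: [0.6017, 0.0009, 0.245]
tool_rot: [-3.141, -0.451, 0.272]
contact_force: [0.1, -2.1, -0.0]
opening: 0.0113
time: 5.9
tool_pos: [0.6013, 0.0015, 0.2434]
tool_rot: [-3.14, -0.447, 0.274]
contact_force: [-0.0, 0.5, -0.0]
opening: 0.0112
pre [-0.97, 0.24, 1.94, -0.2, 0.15, 0.18]
in [-0.93, 0.29, 14.54, -0.2, 0.15, 0.18]
6.0 [ 0.60118029 -0.00082486  0.24408059] [-3.14072946 -0.44823953  0.27205088] 0.011518614770227528 [-0.04765526  0.1521109   0.03093178]
```

View pics/wrist_3.png

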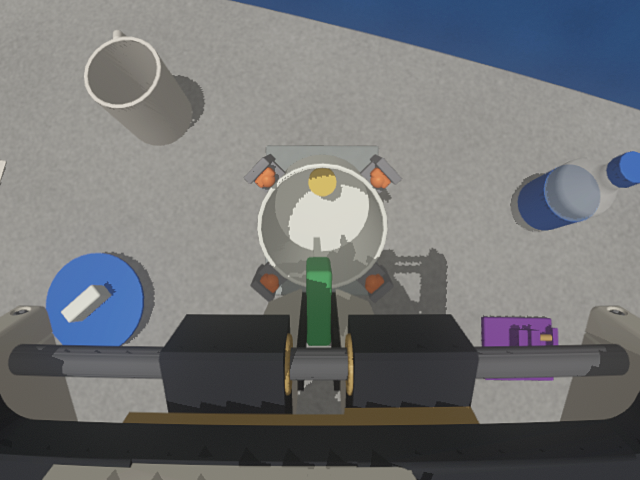

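View pics/scene_3.png

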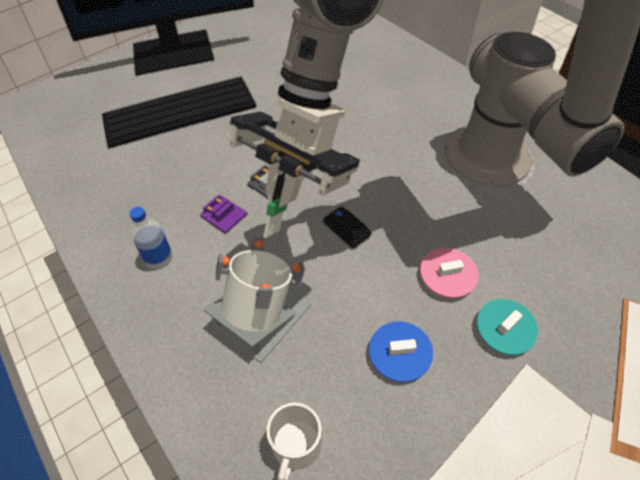

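The tag is held, and the wrist view shows the tub squarely (rim centre about (322,228), noses at (264,178), (381,178), (269,282), (373,283)). I'll use this view to check the tub pose.

Run:
```python
from h import *
from go import TP,TY,TR
from cell import read_camera
import pickle
W=read_camera("wrist"); pickle.dump(W,open("w3.pkl","wb"))
b=[x for x in blobs(W,(2,140,90),(16,255,255),60)]
print([(int(x[0]),x[1].round(1).tolist()) for x in b])
noses=np.array([[.0595*np.cos(a),.0595*np.sin(a),.105] for a in np.radians([45,135,225,315])])
print(proj(W,TP+TR.apply(noses)).round(1).tolist())
y=[x for x in blobs(W,(18,100,90),(32,255,255),60)]
print([(int(x[0]),x[1].round(1).tolist()) for x in y], proj(W,TP+TR.apply([.033,0,.057])))
im=W["frame"][:,:,::-1].copy()
a=np.linspace(0,2*np.pi,90)
for r,z in((.0535,.096),(.05,.096)):
    for p in proj(W,TP+TR.apply(np.c_[r*np.cos(a),r*np.sin(a),0*a+z])): cv2.circle(im,tuple(int(v) for v in p.round()),0,(0,0,255),-1)
cv2.imwrite("pics/ov3.png",cv2.resize(im[130:310,230:420],None,fx=3.2,fy=3.2,interpolation=cv2.INTER_NEAREST))
```

```text
[(255, [262.5, 177.5]), (249, [375.4, 177.7]), (204, [267.3, 281.4]), (213, [370.2, 281.6])]
[[262.5, 177.5], [267.3, 280.5], [369.5, 280.5], [374.3, 177.6]]
[(605, [319.0, 181.2]), (238, [287.0, 365.2]), (310, [349.4, 365.1]), (4304, [322.2, 417.3])] [[318.46794563 180.53177592]]
```

View pics/ov3.png

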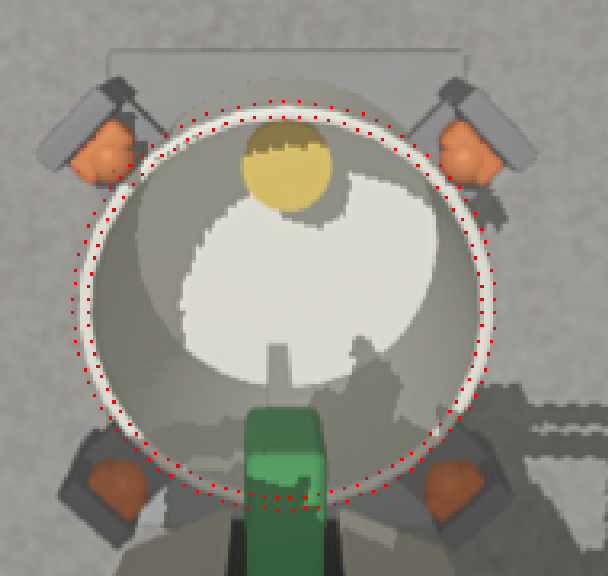

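```bash
python3 -m crank '[[-0.9,0.15,3,0,0,0,0],[-0.9,0.15,7,0,0,0,0],[-0.9,0.15,11,0,0,0,0],[-0.9,0.15,14.4,0,0,0,0],[-0.9,0.15,14.4,0,0,0,0]]'; python3 look.py 4 wrist scene; python3 -c "
from go import *
p,R=cur(); print(TR.inv().apply(p-TP))"
```

```text
time: 6.68
tool_pos: [0.6531, 0.0114, 0.108]
tool_rot: [-3.138, -0.445, 0.269]
contact_force: [0.1, 0.2, -1.3]
opening: 0.0114
6.775 [0.65415422 0.01129018 0.11117621] [-3.14064386 -0.44914388  0.26971883] 0.011061080818330703 [-1.13964409 -0.91520177  0.56004411]
[-0.01355591 -0.00226284  0.07704236]
```

View pics/wrist_4.png

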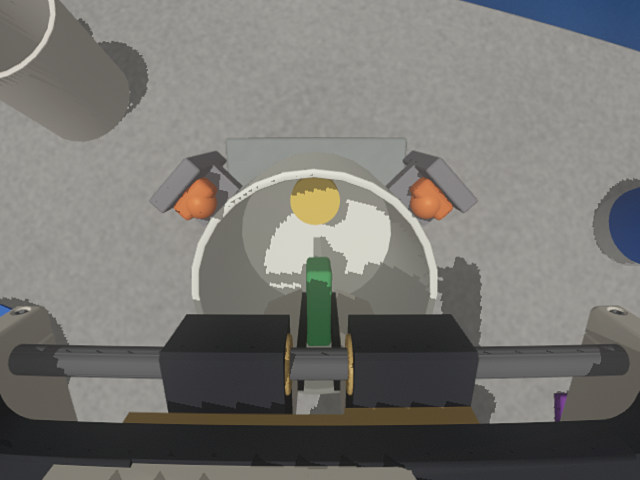

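The tag is inside the mouth at (318,300), clear of the vial (315,200). I'll release it and retreat.

```bash
python3 -m crank '[[0,0,0.2,0,0,0,0.3],[0,0,0.2,0,0,0,0.3],[0,0,0.2,0,0,0,0.3],[0,0,0.2,0,0,0,0.3],[0,0,-2,0,0,0,0.3]]'; python3 -m crank '[[0,0,-4,0,0,0,0.3],[0,0,-8,0,0,0,0.3],[0,0,-12,0,0,0,0.4],[0,0,-14,0,0,0,0.5],[0,0,-14,0,0,0,0.5]]'; python3 look.py 5 wrist top
python3 - <<'E'
from go import *
show("lidhover",[.528,.2425,.16],down(-.57))
show("lidgrasp",[.528,.2425,.044],down(-.57))
E
```

```text
time: 7.4
tool_pos: [0.6449, 0.0103, 0.1271]
tool_rot: [-3.139, -0.446, 0.27]
contact_force: [0.2, -0.9, 1.3]
opening: 0.0274
time: 8.02
tool_pos: [0.5876, -0.0067, 0.2563]
tool_rot: [3.141, -0.452, 0.271]
contact_force: [0.1, -1.2, -0.3]
opening: 0.0453
8.125 [ 0.58706298 -0.00626526  0.2537861 ] [-3.13985228 -0.4479462   0.2705435 ] 0.04578962030000396 [ 0.64857676 -0.18929586  0.25181882]
lidhover [-3.2, -25.53, 8.91, -10.87, -24.09, 47.35]
lidgrasp [-8.22, -25.52, 19.37, -10.87, -24.09, 47.35]
```

View pics/wrist_5.png

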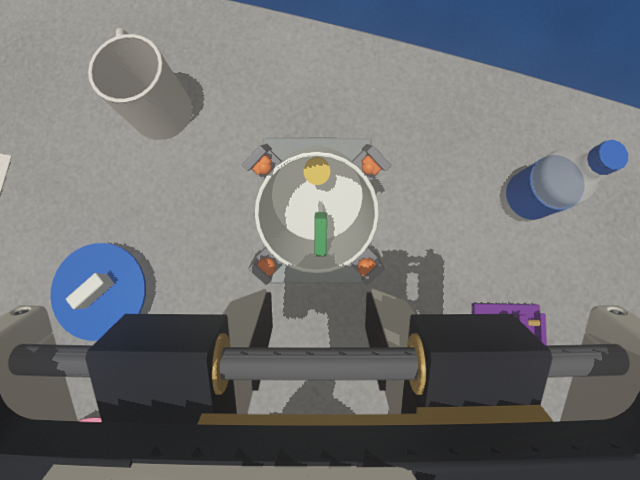

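The tag rests in the low side of the tub (green at (320,234)), below the rim and beside the vial (317,171). Next, the blue lid.

```bash
python3 -m crank '[[-0.2,-4,0.5,-2,-4,8,0.6],[-0.5,-9,1.5,-4,-8,16,0.6],[-0.8,-14,2.5,-6,-12,24,0.6],[-1.1,-19,3.8,-8,-16,32,0.6],[-1.4,-24,5,-9.5,-21,41,0.6]]'
python3 - <<'E'
from go import *
show("lidhover",[.528,.2425,.14],down(-.57))
E
```

```text
time: 8.75
tool_pos: [0.5331, 0.2194, 0.2043]
tool_rot: [-3.113, -0.092, -0.397]
contact_force: [0.5, 0.4, 0.3]
opening: 0.0554
lidhover [-1.95, -1.75, 6.33, -2.06, -5.1, 10.0]
```

```bash
python3 -m crank '[[-1,-1,3,-1.5,-3.5,7,0.6],[-1.95,-1.75,6.3,-2,-5,10,0.6],[-1.95,-1.75,6.3,-2,-5,10,0.6]]';  python3 look.py 6 wrist
python3 - <<'E'
from go import *; from h import *
from cell import read_camera
W=read_camera("wrist")
hsv=cv2.cvtColor(W["frame"],cv2.COLOR_RGB2HSV)
a=np.linspace(0,2*np.pi,100)
im=W["frame"][:,:,::-1].copy()
L=np.array([.528,.2425,0]);Rz=Ro.from_euler('z',-.57)
for pts in (np.c_[.0565*np.cos(a),.0565*np.sin(a),0*a+.022],):
    for p in proj(W,L+pts): cv2.circle(im,tuple(int(v) for v in p.round()),1,(0,0,255),-1)
q=proj(W,L+Rz.apply(boxpts(-.022,.022,-.008,.008,.0219,.046)))
for p in q: cv2.circle(im,tuple(int(v) for v in p.round()),2,(0,255,255),-1)
cv2.imwrite("pics/ov6.png",im)
E
```

```text
time: 9.12
tool_pos: [0.5268, 0.2409, 0.1378]
tool_rot: [3.139, 0.001, -0.563]
contact_force: [-0.1, 0.5, -0.5]
opening: 0.0552
9.175 [0.52806642 0.24074257 0.14003487] [-3.14063874e+00 -2.09460106e-03 -5.63052846e-01] 0.05493768064644306 [ 0.5586034  -1.2744047   0.12678823]
```

View pics/ov6.png

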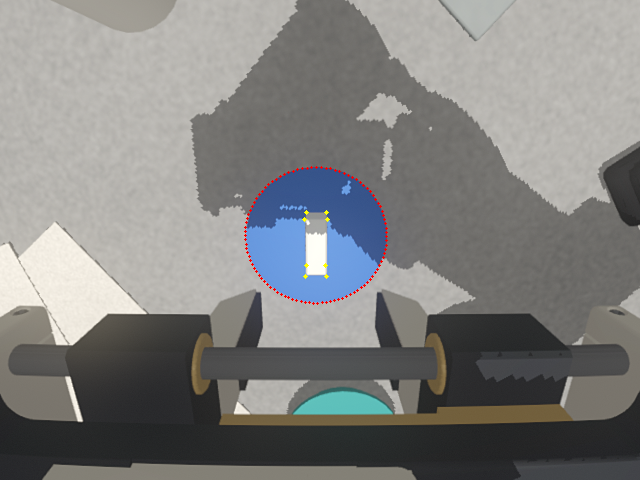

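The overlay fits the lid and handle closely (handle centre about (316,245)). I'll descend and grip.

```bash
python3 -m crank '[[0,-0.1,4,0,0,0,0.6],[0,-0.15,8,0,0,0,0.6],[0,-0.15,9.4,0,0,0,0.6],[0,-0.15,9.4,0,0,0,0.6],[0,-0.15,9.4,0,0,0,0]]' 40;python3 -m crank '[[0,0,0,0,0,0,0],[0,0,0,0,0,0,0],[0,0,0,0,0,0,0],[0,0,0,0,0,0,0],[0,0,0,0,0,0,0]]' 50;python3 -m crank '[[0,0,0,0,0,0,0],[0,0,0,0,0,0,0]]' 50
```

```text
time: 9.85
tool_pos: [0.5316, 0.2424, 0.05]
tool_rot: [-3.135, -0.007, -0.565]
contact_force: [-0.5, 1.2, 0.8]
opening: 0.0491
time: 10.48
tool_pos: [0.5302, 0.2422, 0.048]
tool_rot: [-3.137, -0.004, -0.565]
contact_force: [0.0, 0.9, 0.1]
opening: 0.0015
time: 10.72
tool_pos: [0.5302, 0.2422, 0.048]
tool_rot: [-3.137, -0.004, -0.565]
contact_force: [0.2, -0.3, 0.2]
opening: 0.0002
```

```bash
python3 look.py 7 wrist scene top
```

```text
10.875 [0.53020275 0.24217607 0.04798994] [-3.13752581 -0.00444268 -0.56495053] 0.00044454506474710445 [-0.4896961   0.50017706  0.12212106]
```

View pics/wrist_7.png

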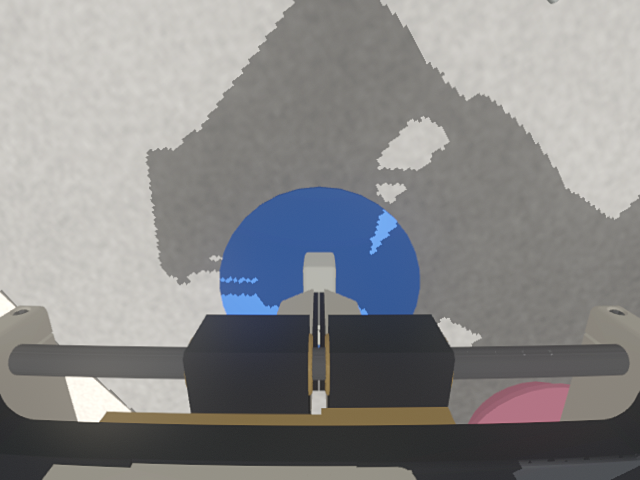

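View pics/scene_7.png

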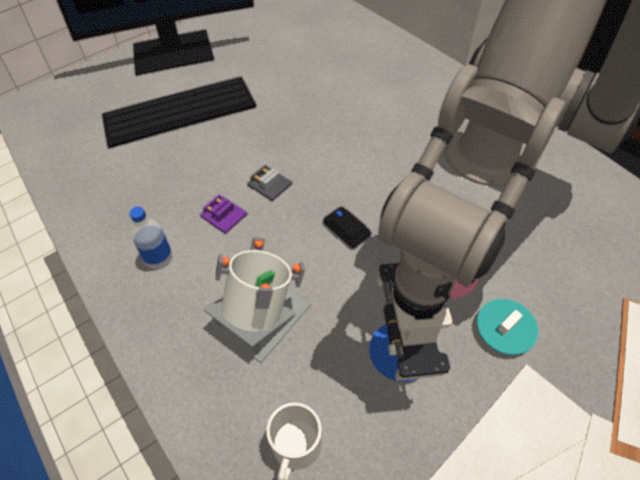

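Run:
```python
from go import *; from h import *
from cell import read_camera
W=read_camera("wrist")
o=robot.observe();print(o["time"],o["tool_pos"],o["tool_rot"],o["qpos"],o["qvel"],o["opening"])
im=W["frame"][:,:,::-1].copy()
a=np.linspace(0,2*np.pi,100)
L=np.array([.528,.2425,0]);Rz=Ro.from_euler('z',-.57)
for p in proj(W,L+np.c_[.0565*np.cos(a),.0565*np.sin(a),0*a+.022]): cv2.circle(im,tuple(int(v) for v in p.round()),1,(0,0,255),-1)
for p in proj(W,L+Rz.apply(boxpts(-.022,.022,-.008,.008,.0219,.046))): cv2.circle(im,tuple(int(v) for v in p.round()),2,(0,255,255),-1)
for p in proj(W,cur()[0][None]): cv2.circle(im,tuple(int(v) for v in p.round()),3,(255,0,255),-1)
R=np.array(W["R"]);c=-R.T@np.array(W["t"]);p,Rt=cur();print("cam in tool",Rt.inv().apply(c-p))
cv2.imwrite("pics/ov7.png",im)
```

```text
10.925 [0.53025857 0.24220537 0.04803828] [-3.1373855  -0.0045419  -0.56494653] [ 2.97429362e-01  6.29897370e-01  1.57674451e+00 -8.88650099e-04
  9.28800982e-01  2.43369260e+00] [ 1.85096981e-03 -9.09191366e-04  1.55338436e-05 -5.66789967e-04
 -1.63378362e-03 -1.21312334e-04] 9.970081226165923e-05
cam in tool [ 0.08383011  0.00067175 -0.16010146]
```

View pics/ov7.png

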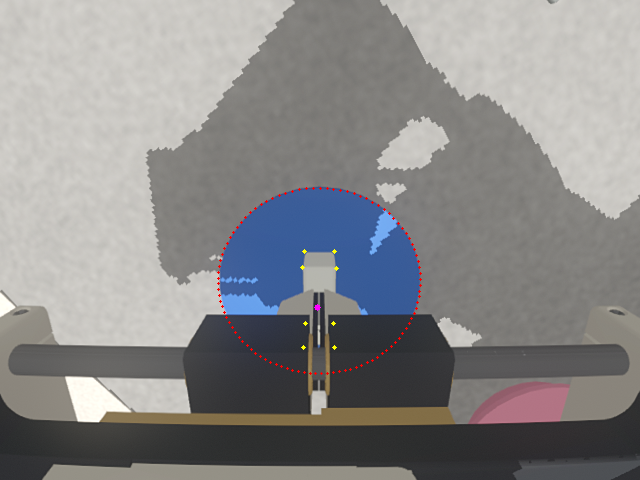

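Run:
```python
from go import *; from h import *
from cell import read_camera
import glob
p,R=cur()
W=read_camera("wrist")
for z in (-.03,-.02,-.01,0,.01,.019,.03): print(z,proj(W,p+R.apply([[-.0095,0,z],[0,0,z],[.0095,0,z]])).round(0).tolist())
im=cv2.imread("pics/wrist_7.png")[240:360,240:400]; i2=cv2.imread("pics/wrist_2.png")[240:360,240:400]
cv2.imwrite("pics/cmp.png",np.hstack([cv2.resize(im,None,fx=2.5,fy=2.5),cv2.resize(i2,None,fx=2.5,fy=2.5)]))
s=cv2.imread("pics/scene_7.png")[300:400,350:470]; cv2.imwrite("pics/s7c.png",cv2.resize(s,None,fx=5,fy=5,interpolation=cv2.INTER_CUBIC))
```

```text
-0.03 [[317.0, 361.0], [317.0, 341.0], [317.0, 321.0]]
-0.02 [[317.0, 347.0], [317.0, 328.0], [317.0, 309.0]]
-0.01 [[317.0, 335.0], [317.0, 317.0], [317.0, 299.0]]
0 [[317.0, 324.0], [317.0, 307.0], [317.0, 289.0]]
0.01 [[317.0, 314.0], [317.0, 298.0], [317.0, 281.0]]
0.019 [[317.0, 306.0], [317.0, 290.0], [317.0, 274.0]]
0.03 [[317.0, 297.0], [317.0, 282.0], [317.0, 267.0]]
```

View pics/cmp.png

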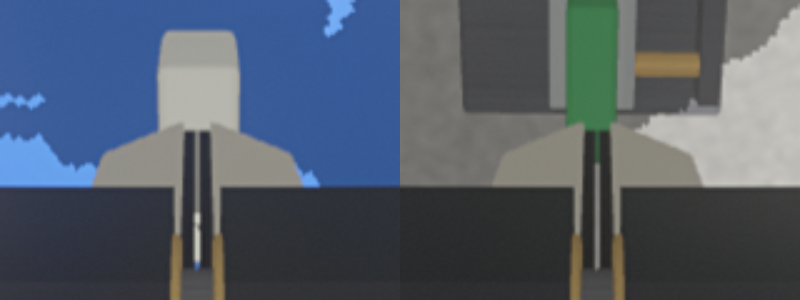

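View pics/s7c.png

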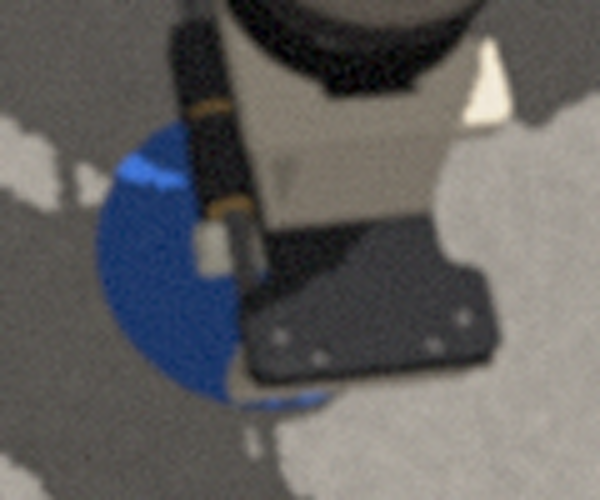

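The overlay shows the lid exactly where predicted and the arm where reported. Still, the fingers shut above the handle with no contact force, so the visible tips seem to sit near the TCP rather than 19 mm ahead of it. I'll reopen and go down in guarded steps.

```bash
python3 -m crank '[[0,0,0,0,0,0,0.5],[0,0,0,0,0,0,0.5],[0,0,0,0,0,0,0.5],[0,0,0,0,0,0,0.5],[0,0,0,0,0,0,0.5]]' 40; python3 -m crank '[[0,0,0.3,0,0,0,0.5],[0,0,0.5,0,0,0,0.5],[0,0,0.5,0,0,0,0.5]]'; python3 look.py 8 wrist
```

```text
time: 11.6
tool_pos: [0.5302, 0.2422, 0.048]
tool_rot: [-3.137, -0.004, -0.565]
contact_force: [-0.6, 0.2, -0.5]
opening: 0.0442
time: 11.98
tool_pos: [0.5301, 0.2421, 0.0427]
tool_rot: [-3.138, -0.004, -0.565]
contact_force: [0.4, -0.0, -0.0]
opening: 0.046
12.025 [0.53018152 0.24214064 0.04286385] [-3.13765688 -0.00430361 -0.56499162] 0.04565784926626186 [-0.13160794 -0.09955131  0.97306226]
```

View pics/wrist_8.png

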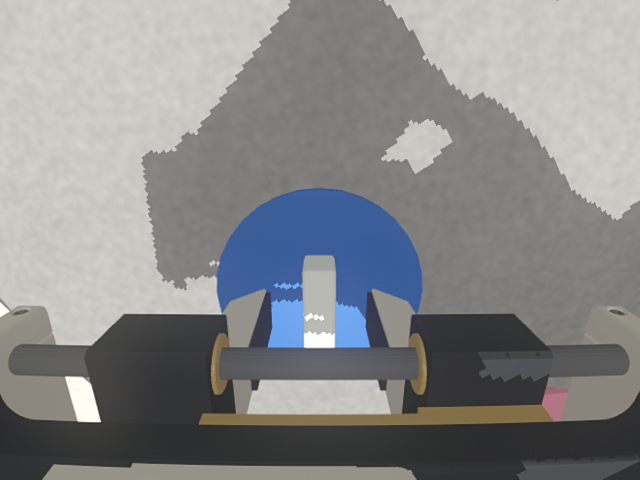

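```bash
python3 -m crank '[[0,0,0.2,0,0,0,0.5],[0,0,0.4,0,0,0,0.5]]'; python3 -m crank '[[0,0,0.2,0,0,0,0.5],[0,0,0.4,0,0,0,0.5]]';python3 -m crank '[[0,0,0.2,0,0,0,0.5],[0,0,0.2,0,0,0,0.5]]'; python3 look.py 9 scene
```

```text
time: 12.28
tool_pos: [0.5303, 0.2422, 0.0389]
tool_rot: [-3.137, -0.005, -0.565]
contact_force: [0.3, -0.2, 0.3]
opening: 0.0457
time: 12.52
tool_pos: [0.5303, 0.2422, 0.0348]
tool_rot: [-3.137, -0.004, -0.565]
contact_force: [1.0, 0.8, 0.6]
opening: 0.0456
time: 12.78
tool_pos: [0.5302, 0.2422, 0.0328]
tool_rot: [-3.138, -0.004, -0.565]
contact_force: [0.2, 0.5, -0.1]
opening: 0.0459
12.825 [0.53027752 0.24219091 0.03292317] [-3.13756904 -0.00437059 -0.56490947] 0.04613383837256257 [-0.30665722  0.61728045 -0.47047577]
```

```bash
python3 -m crank '[[0,0,0.2,0,0,0,0.5],[0,0,0.3,0,0,0,0.5]]'; python3 -m crank '[[0,0,0.1,0,0,0,0.5],[0,0,0.2,0,0,0,0.5]]'; python3 -m crank '[[0,0,0,0,0,0,0],[0,0,0,0,0,0,0],[0,0,0,0,0,0,0],[0,0,0,0,0,0,0],[0,0,0,0,0,0,0]]' 50;python3 look.py 10 wrist
```

```text
time: 13.08
tool_pos: [0.5303, 0.2422, 0.0299]
tool_rot: [-3.138, -0.004, -0.565]
contact_force: [0.3, -0.7, -0.7]
opening: 0.0458
time: 13.32
tool_pos: [0.5303, 0.2422, 0.0279]
tool_rot: [-3.137, -0.004, -0.565]
contact_force: [0.2, -0.7, 0.3]
opening: 0.046
time: 13.95
tool_pos: [0.5304, 0.2422, 0.028]
tool_rot: [-3.137, -0.005, -0.565]
contact_force: [0.2, -0.3, 0.7]
opening: 0.0156
14.0 [0.53036028 0.24218338 0.02805492] [-3.13744764 -0.00451562 -0.56494328] 0.015858907491854885 [0.30101493 0.17578185 0.17978114]
```

View pics/wrist_10.png

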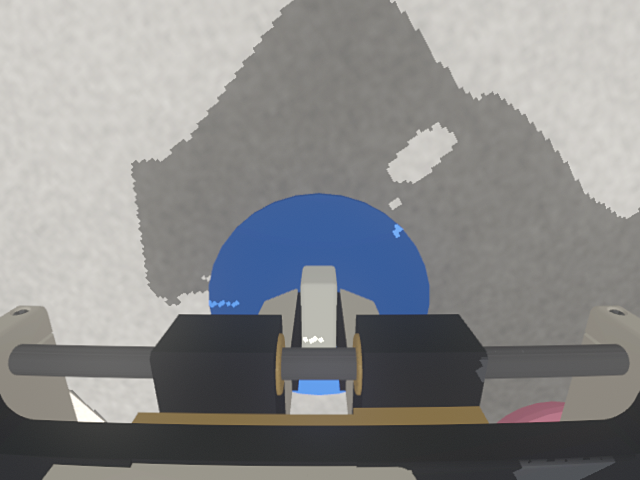

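The handle is gripped (15.8 mm opening). I'll lift a little, then compute the carry.

```bash
python3 -m crank '[[0,0,-1,0,0,0,0],[0,0,-3,0,0,0,0],[0,0,-8,0,0,0,0],[0,0,-14,0,0,0,0],[0,0,-20,0,0,0,0]]'
python3 - <<'E'
from go import *
e=-.835
p,R=tubtool(.002*np.cos(e),.002*np.sin(e),.20,e)
show("pre",p,R); print(p)
E
python3 look.py 11 scene wrist
```

```text
time: 14.62
tool_pos: [0.5287, 0.2419, 0.2305]
tool_rot: [-3.137, -0.005, -0.565]
contact_force: [0.5, -0.5, -1.7]
opening: 0.0153
pre [20.19, 15.68, 0.23, 18.87, 17.04, -0.04]
[0.61533843 0.00132391 0.2283733 ]
14.725 [0.53216712 0.24304238 0.23639043] [-3.12627292 -0.01404557 -0.56483263] 0.015463776061010235 [ 0.09215554  0.47489317 -0.98028003]
```

View pics/wrist_11.png

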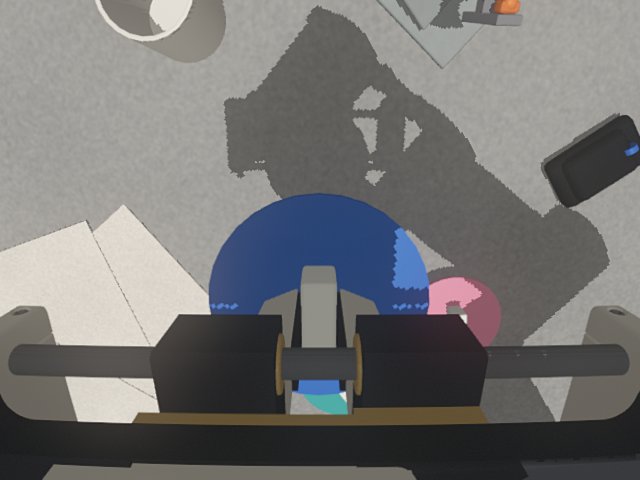

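View pics/scene_11.png

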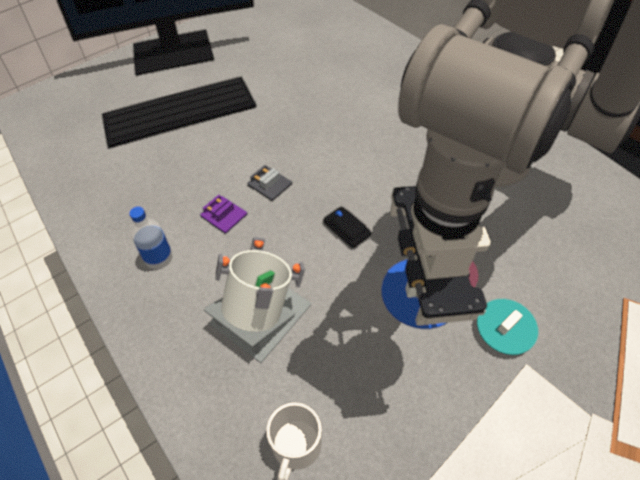

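```bash
python3 -m crank '[[0,0,0,0,0,0,0]]';python3 -m crank '[[0,0,0,0,0,0,0]]'
python3 - <<'E'
from go import *
from cell import robot,read_camera
from h import *
for i in range(3):
    W=read_camera("wrist"); o=robot.observe(); print(o["tool_pos"].round(4),o["tool_rot"].round(4))
e=-.835
p,R=tubtool(.002*np.cos(e),.002*np.sin(e),.20,e)
show("pre",p,R)
E
```

```text
time: 14.85
tool_pos: [0.5289, 0.242, 0.2285]
tool_rot: [-3.137, -0.005, -0.565]
contact_force: [-0.8, 0.9, -1.0]
opening: 0.0153
time: 14.98
tool_pos: [0.5282, 0.2417, 0.2263]
tool_rot: [-3.14, -0.002, -0.565]
contact_force: [-0.1, 0.0, -1.5]
opening: 0.0153
[0.5283 0.2417 0.2262] [-3.1403e+00 -2.1000e-03 -5.6500e-01]
[0.5284 0.2417 0.2263] [-3.14e+00 -2.30e-03 -5.65e-01]
[0.5286 0.2418 0.2265] [-3.1396e+00 -2.6000e-03 -5.6500e-01]
pre [20.2, 15.67, -0.16, 19.01, 17.15, -0.04]
```

```bash
python3 -m crank '[[3,2.5,-3,3,2.5,0,0],[7,5.5,-4,7,6,0,0],[11,8.5,-4,11,10,0,0],[15,11.6,-4,15,13.5,0,0],[19,14.7,-4,19,17.1,0,0]]'; python3 -m crank '[[1.2,1,1,0,0,0,0],[1.2,1,2,0,0,0,0],[1.2,1,2,0,0,0,0],[1.2,1,2,0,0,0,0]]'; python3 look.py 12 scene wrist top;  python3 - <<'E'
from go import *
e=-.835
p,R=tubtool(.002*np.cos(e),.002*np.sin(e),.20,e)
show("pre",p,R)
E
```

```text
time: 15.75
tool_pos: [0.6108, 0.0146, 0.2678]
tool_rot: [-2.794, -0.299, -0.618]
contact_force: [0.0, 1.5, -1.3]
opening: 0.0155
time: 16.25
tool_pos: [0.6238, 0.0053, 0.2504]
tool_rot: [-2.796, -0.296, -0.615]
contact_force: [0.6, 0.7, -0.8]
opening: 0.0154
16.4 [0.62387028 0.00451895 0.25093566] [-2.79525097 -0.29755324 -0.61568897] 0.015404058838860785 [-0.27161808  1.14753885 -1.11268952]
pre [-1.15, 1.39, 1.63, -0.15, -0.06, 0.04]
```

View pics/wrist_12.png

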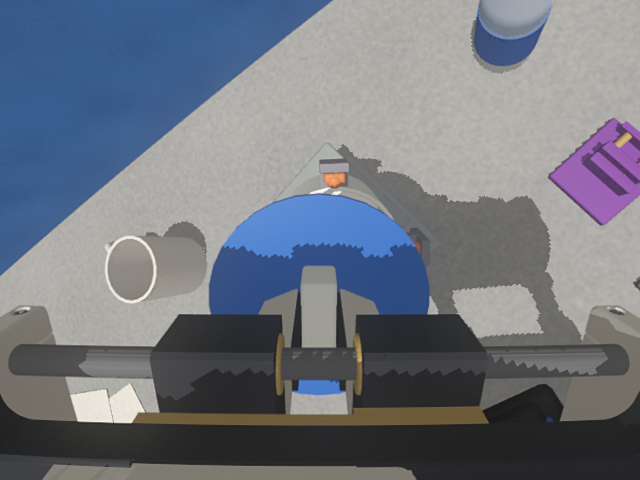

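View pics/scene_12.png

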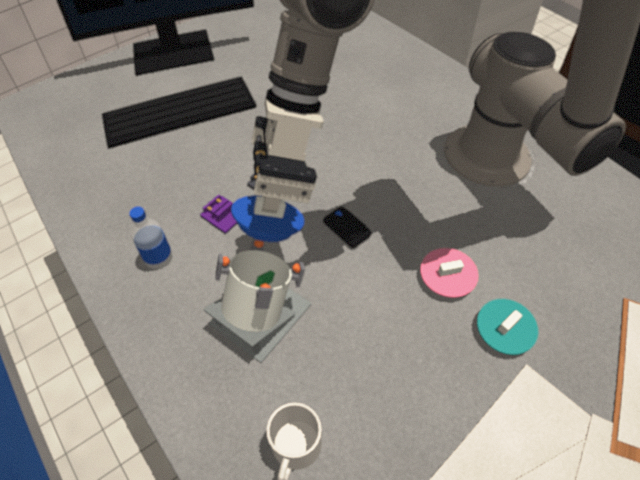

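Run:
```python
from go import *; from h import *
from cell import read_camera
import pickle
W=read_camera("wrist"); p,R=cur(); print(p)
b=[x for x in blobs(W,(100,120,40),(125,255,255),500) if abs(x[1][0]-319)<60]
m=b[0][2]; ys,xs=np.where(m); print("obs left/right/top",xs.min(),xs.max(),ys[np.argmin(ys)], xs[ys==ys.min()].mean())
a=np.linspace(0,2*np.pi,400)
for off in ([-.002,0,.028],[0,0,.028],[-.002,0,.034],[-.004,0,.028]):
    uv=np.vstack([proj(W,p+R.apply(np.array(off)+np.c_[.0565*np.cos(a),.0565*np.sin(a),0*a-z])) for z in(.018,.022)])
    print(off,uv[:,0].min().round(1),uv[:,0].max().round(1),uv[:,1].min().round(1))
# in scene cam
S,T=read_camera("scene"),read_camera("top")
a=np.linspace(0,2*np.pi,100)
im=S["frame"][:,:,::-1].copy()
for pt in proj(S,p+R.apply(np.array([-.002,0,.028])+np.c_[.0565*np.cos(a),.0565*np.sin(a),0*a-.022])): cv2.circle(im,tuple(int(v) for v in pt.round()),0,(0,0,255),-1)
for pt in proj(S,p+R.apply(np.array([-.002,0,.028])+np.c_[.044*np.cos(a),.044*np.sin(a),0*a])): cv2.circle(im,tuple(int(v) for v in pt.round()),0,(0,255,255),-1)
cv2.imwrite("pics/ov12.png",cv2.resize(im[150:320,190:340],None,fx=3.5,fy=3.5,interpolation=cv2.INTER_NEAREST))
```

```text
[0.62387381 0.00428543 0.25098709]
obs left/right/top 210 428 194 321.0
[-0.002, 0, 0.028] 205.4 428.1 191.9
[0, 0, 0.028] 205.0 428.5 187.7
[-0.002, 0, 0.034] 208.8 424.8 189.8
[-0.004, 0, 0.028] 205.8 427.7 196.1
```

View pics/ov12.png

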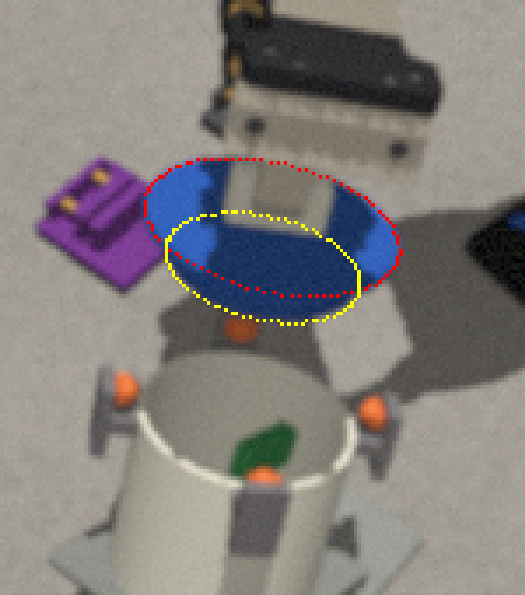

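The lid in hand matches the model, and the tag (green, dark in the shade) sits inside the tub. I'll align with the tub axis and come down.

```bash
python3 -m crank '[[-0.6,0.7,0.8,0,0,0,0],[-1.1,1.4,1.6,0,0,0,0],[-1.1,1.4,4,0,0,0,0],[-1.1,1.4,6,0,0,0,0],[-1.1,1.4,6,0,0,0,0]]'; python3 -m crank '[[0,0,0,0,0,0,0],[0,0,0,0,0,0,0]]'
cat > t.py <<'E'
from go import *
e=-.835
p,R=cur(); l=p+R.apply([-.0025,0,.028]); f=robot.observe()
print("lid in tub mm",(TR.inv().apply(l-TP)*1000).round(1),"axis err deg",np.degrees((TR.inv()*R*Ro.from_euler('x',np.pi)).as_rotvec()).round(2),"F along tub z",TR.inv().apply(f["contact_force"]).round(1),f["opening"])
pp,RR=tubtool(.0025*np.cos(e),.0025*np.sin(e),.135,e); show("to .135",pp,RR)
E
python3 t.py
```

```text
time: 17.18
tool_pos: [0.6328, 0.0052, 0.1863]
tool_rot: [-2.797, -0.293, -0.617]
contact_force: [-0.0, -0.3, -1.2]
opening: 0.0157
time: 17.42
tool_pos: [0.6342, 0.0049, 0.1897]
tool_rot: [-2.795, -0.298, -0.618]
contact_force: [0.4, -0.2, -0.9]
opening: 0.0158
lid in tub mm [  0.2  -1.2 128.9] axis err deg [  0.07  -0.2  -47.88] F along tub z [-0.1 -0.3 -1. ] 0.015765031262918828
to .135 [-0.1, -0.07, 2.19, -0.14, -0.14, -0.04]
```

```bash
python3 -m crank '[[-0.1,-0.07,1,0,0,0,0],[-0.1,-0.07,2.2,0,0,0,0],[-0.1,-0.07,2.2,0,0,0,0],[-0.1,-0.07,2.2,0,0,0,0]]'; python3 t.py; python3 look.py 13 scene top wrist
python3 - <<'E'
import cv2,numpy as np
s=cv2.imread("pics/scene_13.png")[200:330,190:330];t=cv2.imread("pics/top_13.png")[130:260,265:405]
cv2.imwrite("pics/c13.png",np.hstack([cv2.resize(s,(400,372)),cv2.resize(t,(400,372))]))
E
```

```text
time: 17.92
tool_pos: [0.6428, 0.0089, 0.1687]
tool_rot: [-2.796, -0.297, -0.617]
contact_force: [1.0, -0.2, -0.7]
opening: 0.0152
lid in tub mm [ -0.6   0.3 105.8] axis err deg [  0.08  -0.08 -47.88] F along tub z [ 0.5 -0.5 -1.1] 0.015166312794444362
to .135 [0.07, -0.02, -0.12, -0.11, -0.04, -0.04]
18.075 [0.64291918 0.00877014 0.16922536] [-2.79524853 -0.29750408 -0.61718799] 0.015140963125077773 [-0.74620607 -0.32968379 -0.51721791]
```

View pics/c13.png

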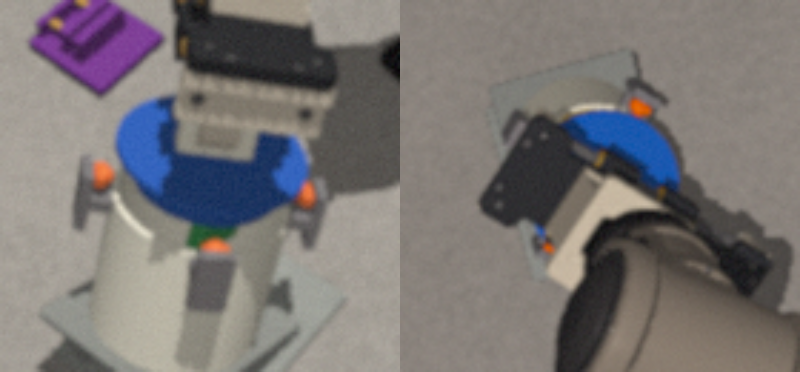

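```bash
python3 -m crank '[[0,0,0.4,0,0,0,0],[0,0,0.8,0,0,0,0],[0,0,0.8,0,0,0,0]]'; python3 t.py;  python3 -m crank '[[0,0,0.3,0,0,0,0],[0,0,0.6,0,0,0,0],[0,0,0.6,0,0,0,0]]'; python3 t.py
```

```text
time: 18.45
tool_pos: [0.6461, 0.0098, 0.1612]
tool_rot: [-2.796, -0.296, -0.617]
contact_force: [-1.1, 0.0, -1.1]
opening: 0.0154
lid in tub mm [-0.8  0.4 97.7] axis err deg [  0.08  -0.06 -47.89] F along tub z [-1.5  0.3 -0.6] 0.015434347176799762
to .135 [0.08, -0.04, -0.93, -0.09, -0.02, -0.05]
time: 18.82
tool_pos: [0.6487, 0.0105, 0.156]
tool_rot: [-2.796, -0.297, -0.617]
contact_force: [-0.6, 0.6, -1.6]
opening: 0.0158
lid in tub mm [-0.6  0.3 91.8] axis err deg [  0.08  -0.08 -47.89] F along tub z [-1.1  0.7 -1.3] 0.015844000296335838
to .135 [0.07, -0.03, -1.52, -0.1, -0.04, -0.05]
```

```bash
python3 -m crank '[[0,0,0.2,0,0,0,0],[0,0,0.4,0,0,0,0],[0,0,0.4,0,0,0,0]]' 60; python3 t.py;  python3 -m crank '[[0,0,0.2,0,0,0,0],[0,0,0.4,0,0,0,0],[0,0,0.4,0,0,0,0]]'; python3 t.py
```

```text
time: 19.2
tool_pos: [0.6505, 0.0109, 0.1532]
tool_rot: [-2.795, -0.298, -0.617]
contact_force: [-2.4, 0.3, 1.9]
opening: 0.0156
lid in tub mm [-0.1  0.2 88.4] axis err deg [  0.08  -0.15 -47.87] F along tub z [-1.2  1.   2.7] 0.015560981618672982
to .135 [0.03, -0.01, -1.86, -0.13, -0.1, -0.03]
time: 19.58
tool_pos: [0.652, 0.0115, 0.1488]
tool_rot: [-2.796, -0.297, -0.617]
contact_force: [0.6, 0.4, -1.0]
opening: 0.0157
lid in tub mm [-0.6  0.4 83.8] axis err deg [  0.08  -0.09 -47.89] F along tub z [ 0.2  0.2 -1.2] 0.015747255408517093
to .135 [0.07, -0.03, -2.32, -0.11, -0.04, -0.05]
```

```bash
python3 -m crank '[[0,0,0.2,0,0,0,0],[0,0,0.4,0,0,0,0],[0,0,0.4,0,0,0,0]]'; python3 t.py;  python3 -m crank '[[0,0,0.2,0,0,0,0],[0,0,0.3,0,0,0,0],[0,0,0.3,0,0,0,0]]'; python3 t.py
```

```text
time: 19.95
tool_pos: [0.6537, 0.0119, 0.1449]
tool_rot: [-2.796, -0.296, -0.617]
contact_force: [2.9, 0.0, -4.9]
opening: 0.0153
lid in tub mm [-0.8  0.4 79.5] axis err deg [  0.08  -0.06 -47.89] F along tub z [ 0.4 -0.7 -5.6] 0.015292770058269768
to .135 [0.08, -0.04, -2.75, -0.09, -0.02, -0.05]
time: 20.32
tool_pos: [0.6549, 0.0123, 0.1421]
tool_rot: [-2.796, -0.296, -0.617]
contact_force: [3.9, 1.3, -7.1]
opening: 0.0155
lid in tub mm [-0.9  0.4 76.5] axis err deg [  0.08  -0.05 -47.89] F along tub z [ 0.6  0.2 -8.2] 0.01548676518564347
to .135 [0.09, -0.05, -3.05, -0.09, -0.01, -0.05]
```

```bash
python3 -m crank '[[0,0,0.1,0,0,0,0],[0,0,0.2,0,0,0,0],[0,0,0.2,0,0,0,0]]'; python3 t.py;  python3 -m crank '[[0,0,0.1,0,0,0,0],[0,0,0.2,0,0,0,0],[0,0,0.2,0,0,0,0]]'; python3 t.py; python3 look.py 14 scene wrist
```

```text
time: 20.7
tool_pos: [0.6559, 0.0124, 0.1413]
tool_rot: [-2.795, -0.297, -0.617]
contact_force: [-0.3, 0.3, -2.0]
opening: 0.0156
lid in tub mm [-0.3  0.2 75.3] axis err deg [  0.08  -0.13 -47.88] F along tub z [-1.1  0.4 -1.7] 0.015607371675178174
to .135 [0.04, -0.02, -3.17, -0.12, -0.08, -0.04]
time: 21.08
tool_pos: [0.656, 0.0125, 0.1411]
tool_rot: [-2.795, -0.298, -0.617]
contact_force: [-13.7, -2.6, 13.2]
opening: 0.0153
lid in tub mm [-0.2  0.2 75.1] axis err deg [  0.08  -0.15 -47.84] F along tub z [-6.7  1.2 17.9] 0.015315460271551746
to .135 [0.04, -0.01, -3.19, -0.13, -0.1, -0.0]
21.175 [0.65602793 0.01250301 0.14110081] [-2.79528174 -0.29788359 -0.61663873] 0.015289137266342068 [-13.52397737  -2.58191182  12.17764161]
```

Run:
```python
import cv2,numpy as np
s=cv2.imread("pics/scene_14.png")[200:330,190:330];t=cv2.imread("pics/wrist_14.png")[130:400,160:480]
cv2.imwrite("pics/c14.png",np.hstack([cv2.resize(s,(400,372),interpolation=cv2.INTER_CUBIC),cv2.resize(t,(400,372))]))
```

```text
(no output)
```

View pics/c14.png

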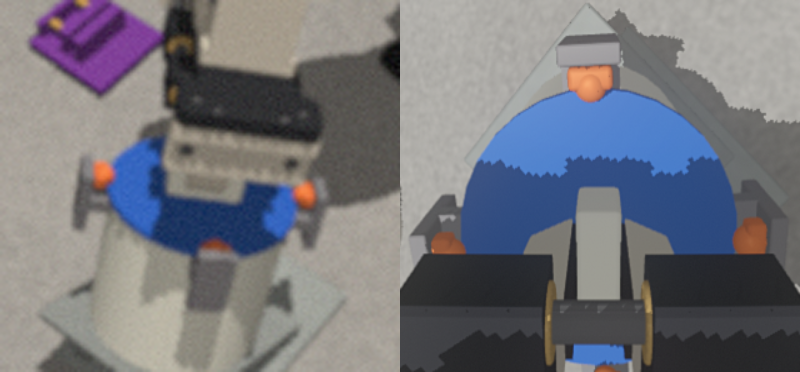

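The lid has bottomed: 2 mm more command moved it only 0.2 mm while the force rose to 18 N, and the noses now overlap the plate. One more firm press, then release.

```bash
python3 -m crank '[[0,0,0.1,0,0,0,0],[0,0,0.15,0,0,0,0],[0,0,0.15,0,0,0,0]]'; python3 t.py; python3 -m crank '[[0,0,-0.1,0,0,0,0],[0,0,-0.3,0,0,0,0.4],[0,0,-0.3,0,0,0,0.4],[0,0,-0.3,0,0,0,0.4],[0,0,-0.3,0,0,0,0.4]]' 20; python3 t.py
```

```text
time: 21.55
tool_pos: [0.6561, 0.0125, 0.1411]
tool_rot: [-2.795, -0.298, -0.616]
contact_force: [-24.0, -4.5, 24.4]
opening: 0.0156
lid in tub mm [-0.2  0.3 75. ] axis err deg [  0.08  -0.16 -47.81] F along tub z [-11.3   2.1  32.6] 0.015572120312480592
to .135 [0.04, -0.01, -3.2, -0.14, -0.11, 0.03]
time: 22.18
tool_pos: [0.6561, 0.0126, 0.1403]
tool_rot: [-2.796, -0.297, -0.617]
contact_force: [-0.3, -0.4, -1.3]
opening: 0.0366
lid in tub mm [-0.5  0.3 74.3] axis err deg [  0.08  -0.09 -47.88] F along tub z [-0.9 -0.3 -1. ] 0.03661278986043804
to .135 [0.06, -0.03, -3.27, -0.11, -0.05, -0.04]
```

Released without residual force. Retreating along the tub axis, then looking.

```bash
python3 -m crank '[[0,0,-2,0,0,0,0.4],[0,0,-5,0,0,0,0.4],[0,0,-9,0,0,0,0.4],[0,0,-13,0,0,0,0.4],[0,0,-15,0,0,0,0.4]]'; python3 -m crank '[[0,0,0,0,0,0,0.4],[0,0,0,0,0,0,0.4],[0,0,0,0,0,0,0.4]]'; python3 look.py 15 scene wrist
python3 - <<'E'
from go import *; from h import *
from cell import read_camera
import pickle
W=read_camera("wrist");S=read_camera("scene")
a=np.linspace(0,2*np.pi,400)
out=[]
for c,(y0,y1,x0,x1) in ((S,(200,330,190,330)),(W,(100,330,190,470))):
    im=c["frame"][:,:,::-1].copy(); k=4 if c is S else 2
    im=cv2.resize(im,None,fx=k,fy=k,interpolation=cv2.INTER_CUBIC)
    for pt in proj(c,TP+TR.apply(np.c_[.0565*np.cos(a),.0565*np.sin(a),0*a+.100])): cv2.circle(im,tuple(int(v) for v in (pt*k).round()),0,(0,0,255),-1)
    out.append(im[y0*k:y1*k,x0*k:x1*k])
cv2.imwrite("pics/c15a.png",out[0]);cv2.imwrite("pics/c15b.png",out[1])
E
```

```text
time: 22.8
tool_pos: [0.5925, -0.0056, 0.2794]
tool_rot: [-2.794, -0.301, -0.618]
contact_force: [-0.2, -0.0, -0.2]
opening: 0.0367
time: 23.18
tool_pos: [0.5927, -0.0049, 0.2744]
tool_rot: [-2.796, -0.295, -0.617]
contact_force: [-0.0, 0.6, -1.4]
opening: 0.0368
23.275 [ 0.59279604 -0.00491836  0.27443603] [-2.79614609 -0.29530573 -0.61673231] 0.03680860185019509 [ 0.13874997 -0.41879384 -0.17815158]
```

View pics/c15a.png

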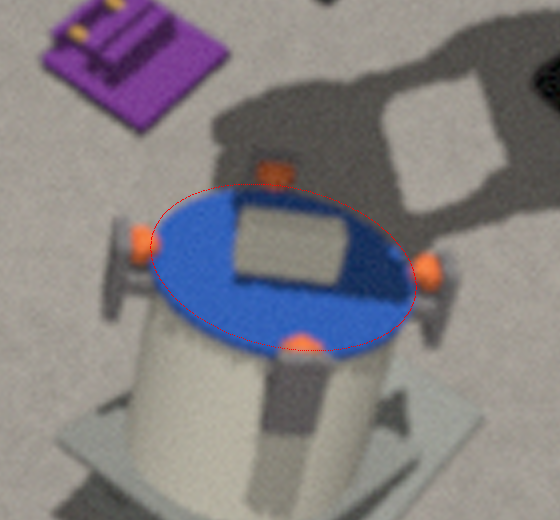

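View pics/c15b.png

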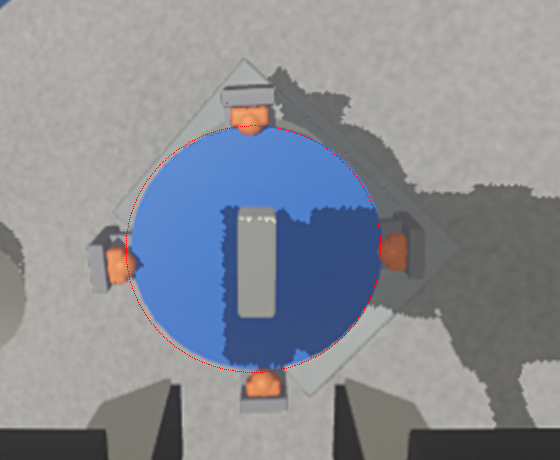

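The lid sits on the predicted seated outline and all four noses overlap the plate. I'll back the arm off for clear views and check the lid's level and the bystanders.

```bash
python3 -c "
from go import *
p,R=cur(); show('away',[.40,-.22,.33],R)"
```

```text
away [-1.55, 24.89, -15.6, 0.0, 0.0, 0.0]
```

```bash
python3 -m crank '[[-0.3,5,-4,0,0,0,0.4],[-0.6,10,-7,0,0,0,0.4],[-1,15,-10,0,0,0,0.4],[-1.3,20,-13,0,0,0,0.4],[-1.5,24.5,-15.5,0,0,0,0.4]]'; python3 -m crank '[[0,0,0,0,0,0,0.4],[0,0,0,0,0,0,0.4]]'; python3 look.py 16 scene top
cat > fin.py <<'E'
from go import *; from h import *
from cell import read_camera
import pickle
S0,T0=pickle.load(open("cams0.pkl","rb"))
S=read_camera("scene");T=read_camera("top")
a=np.linspace(0,2*np.pi,120)
pts=np.vstack([np.c_[.0565*np.cos(a),.0565*np.sin(a),0*a+z] for z in (.018,.022)])
def mk(c,uv):
    bb=blobs(c,(105,120,50),(125,255,255),150); b=min(bb,key=lambda x:np.linalg.norm(x[1]-uv)); print(int(b[0]),b[1].round(1))
    cs,_=cv2.findContours(b[2],cv2.RETR_EXTERNAL,cv2.CHAIN_APPROX_NONE);m=np.zeros_like(b[2]);cv2.drawContours(m,[cv2.convexHull(max(cs,key=len))],-1,1,-1);return maskmom(m)
ex=TP+TR.apply([0,0,.1])
ms=[(c,mk(c,proj(c,ex)[0])) for c in (S,T)]
def r(q):
    Rl=TR*Ro.from_rotvec([q[3],q[4],0]); o=[]
    for c,m in ms:
        d=hullmom(proj(c,TP+TR.apply(q[:3])+Rl.apply(pts)))-m; o+=[d[0]*3,d[1]*3,d[2]/6,d[3]/6,d[4]/6]
    return np.array(o)
f=least_squares(r,[.001,.001,.078,.01,.01],diff_step=1e-2,x_scale=[.01,.01,.01,.1,.1])
print("lid in tub mm",(f.x[:3]*1000).round(1),"tilt deg",np.degrees(f.x[3:]).round(1),"res",r(f.x).round(1))
d=cv2.absdiff(cv2.cvtColor(T["frame"],6),cv2.cvtColor(T0["frame"],6)); 
def reg(c,c0,x0,y0,x1,y1): 
    A=c["frame"][y0:y1,x0:x1].astype(np.float32).mean(2);B=c0["frame"][y0:y1,x0:x1].astype(np.float32).mean(2); return [np.round(v,2) for v in cv2.phaseCorrelate(A,B)]
for n,bx in (("mouse",(325,275,385,325)),("gel",(410,115,460,175)),("mug",(195,115,255,180))): print(n,reg(T,T0,*bx))
for n,bx in (("mouse",(315,195,380,255)),("gel",(120,195,180,275)),("mug",(255,395,335,480))): print("S",n,reg(S,S0,*bx))
E
python3 fin.py
```

```text
time: 24.0
tool_pos: [0.4012, -0.2183, 0.3316]
tool_rot: [-2.796, -0.298, -0.617]
contact_force: [0.6, 0.2, -0.3]
opening: 0.0366
time: 24.25
tool_pos: [0.4026, -0.2168, 0.3308]
tool_rot: [-2.795, -0.297, -0.618]
contact_force: [-0.7, 0.9, 0.1]
opening: 0.0363
24.35 [ 0.40305608 -0.21581035  0.33077544] [-2.7949322  -0.29644667 -0.6153084 ] 0.03669196030146676 [-0.09599297 -1.05000378 -0.02815122]
1530 [259.3 270.1]
1864 [333.1 190.1]
lid in tub mm [-0.2 -0.7 75.8] tilt deg [ 0.9 -1.1] res [ 0.5  0.1  1.1  0.6  0.1  0.5 -0.4 -0.2  0.3  0.2]
mouse [array([ 0.14, -0.1 ]), np.float64(0.87)]
gel [array([-0.04, -0.05]), np.float64(0.95)]
mug [array([-0.09, -0.05]), np.float64(0.91)]
S mouse [array([-0.01, -0.01]), np.float64(1.02)]
S gel [array([-0.03, -0.04]), np.float64(1.17)]
S mug [array([-0.07,  0.02]), np.float64(0.99)]
```

View pics/top_16.png

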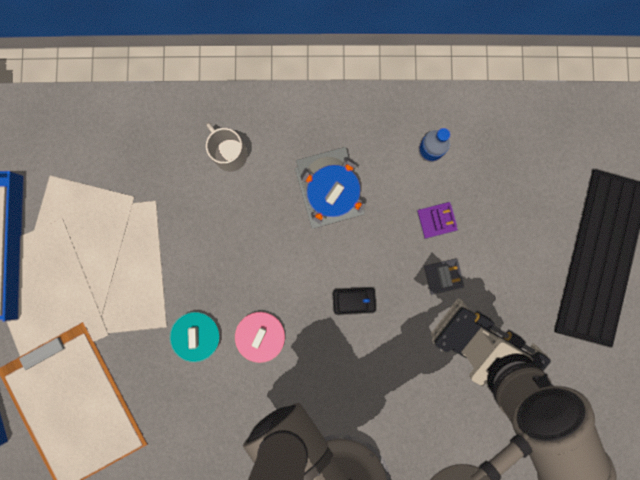

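View pics/scene_16.png

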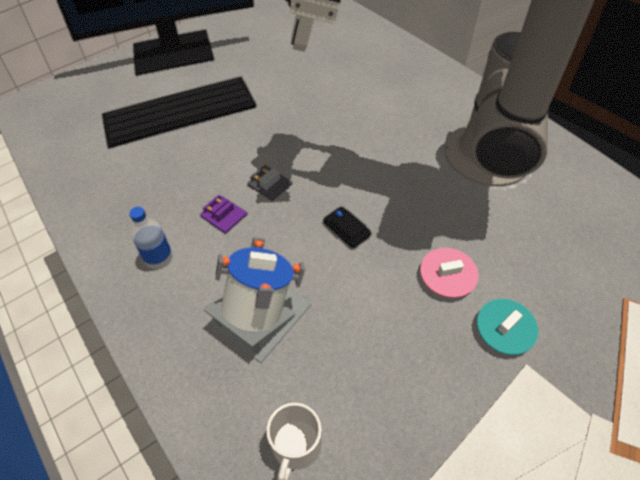

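```bash
python3 -c "
from cell import robot
print(robot.hand_in(), robot.observe()['time'])"
```

```text
the job is handed in; nothing more can be done
the job is handed in; nothing more can be done
```

The tag is in the tub, the blue lid is pressed down under the four orange catches and released, and the job was handed in at about 24.5 s of the 61 s allowed.

- **Tag:** I pulled it straight up out of the clip and dropped it into the tub's low side, beside the vial. My first attempt missed because I lifted before the slow fingers had shut. The pictures showed nothing disturbed.
- **Lid:** I gripped it by the handle and pressed along the tub axis. The catches snapped over, then it stopped moving: the force rose to about 33 N while it moved about 0.1 mm. I let go and backed the arm off.
- **Lid grasp:** the first try here closed above the handle. The fingertips appear to sit nearer the TCP than the stated 19 mm, so I reopened and went lower in guarded steps.

Last checks:
- All four noses overlap the plate in the wrist picture, and nothing touches the robot.
- The mouse, gel bottle and mug moved less than 0.2 px from the first pictures.
- **Height disagrees slightly:** the camera fit puts the lid 75.8 mm from the tub origin and the arm measured 75.0, against the stated 78. I put this down to a 2–3 mm error in my tub height estimate.
- **Level is less certain:** the camera fit gives a tilt of about 1.4°, which I took to be within that fit's noise. The arm held the lid within 0.2° of the tub axis while pressing.

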